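Set the supply, then shut, pin and hold the capacitor test clamp

TASK

On the bench supply, turn the round dial until its pointer stands at the arrowhead on the scale. Then swing the open half of the hinged test clamp fully shut against its fixed half, and push the long pin with the tall round head (it stands in the wooden block) through the lined-up lug holes until its head sits flush on the top lug. Finish while holding: grip the clamp across its two halves from outside, squeezing them together, and end the program still squeezing without letting go; leave the short spare pin, the spool, the loose capacitor and the pliers where they are.

Things in the scene. Friction and masses are not known exactly. Their poses are not given: they have to be found in the camera images.
- supply: Grey bench supply, a flat box 160 (x) x 130 (y) x 70 mm high (black top panel, 71 mm), fixed to the table. Origin: centre of its underside, axes x, y along the 160 and 130 mm sides, z up. The dial stands upright in the centre of its top panel. On the panel are a white tick scale and a white arrowhead (flat, nothing there to touch), 32 to 55 mm from the dial's axis.
- dial_top (a point): Centre of the top face of the dial: a black round knob 34 mm in diameter, 30 mm tall, vertical axis, its top 103 mm above the table. It can be gripped across at any yaw. It turns with light friction (0.03 N m) and stays where it is left.
- pointer (a point): End point of the dial's white pointer, 30 mm from the dial's axis, 74 mm above the table; turns with the dial.
- mark (a point): The place on the same 30 mm circle, at the same height, that the arrowhead points at: the pointer's end must come here.
- dial (a joint): Angle of the dial, rad, grows as it turns clockwise seen from above; 0 = pointer towards the supply's -x; range 0 to 2.6. Starts 0.6 to 1.4 below setmark.
- setmark (a joint): Angle of the arrowhead, rad, same zero and sense as dial: the pointer is at the mark when the two are equal. Nothing moves it.
- clamp: Hinged test clamp on a dark steel base plate 200 (x) x 110 (y) x 10 mm, fixed to the table. Origin: centre of the plate's underside, x along the clamp, z up. The halves meet in the plane y = 0. Hinge axis: vertical, at x = -70 mm, y = 0. A blue capacitor, 30 mm in diameter, its top 65 mm above the table, is fixed upright at the origin; the halves close round it.
- fixed_half: Fixed aluminium half of the clamp; same frame as clamp. It fills x = -60 to 53 mm, y = 0 to 26 mm, 10 to 62 mm above the table, with a pocket for the capacitor on the inside; its outer face is at y = +26 mm. It carries two lugs 34 x 34 mm centred on x = 70 mm, y = 0, at heights 12 to 28 and 48 to 62 mm, with 13 mm holes.
- swing_half: Swinging aluminium half. Origin on the hinge axis at table height, x along the half. In this frame it fills x 10 to 123 mm, y -26 (outer face) to 0 mm, 14 to 62 mm above the table, and has a lug 34 x 34 mm at x = 140 mm, y = 0, heights 30 to 46 mm, hole 13 mm, which enters between the fixed lugs when shut. Shut, the halves measure 52 mm across the outer faces.
- hinge (a joint): Opening angle of the swinging half, rad: 0 = shut against the fixed half (a stop), grows as it opens towards the clamp's -y side, at most 1.4. Starts 0.7 to 1.1. It has friction (0.08 N m), no spring, and stays where it is left.
- pin_hole (a point): Mouth of the pin hole: centre of the hole at the top face of the upper fixed lug, 62 mm above the table. Hole 13 mm in diameter, vertical, chamfered 2 mm.
- pin: Steel pin: round head 24 mm in diameter and 34 mm tall, below it a shank 10 mm in diameter and 46 mm long whose last 8 mm taper to 5 mm. Origin: centre of the head's underside, z up along the head (the tip is at z = -46 mm). It stands in one of the two holes of the wooden block, head resting on the block's top, 50 mm above the table. 60 to 130 g.
- pin_block: Fixed wooden block 50 (x) x 120 (y) x 50 mm high, origin at the centre of its underside, with two 12 mm holes through it at y = -35 and +35 mm; the pin stands in one, the spare in the other.
- spare: Short spare pin with a flat head 32 mm in diameter and 9 mm thick, in the other hole of the block. Origin: centre of the head's underside. Leave alone.
- spool: Loose grey spool, 54 mm in diameter, 47 mm tall, standing. Origin: centre of its underside. Leave alone.
- capacitor: Loose blue capacitor standing on the table, 30 mm in diameter, 55 mm tall. Origin: centre of its underside. Leave alone.
- pliers: Loose pliers with orange handles, lying, about 145 mm long, 12 mm high. Origin near the pivot, at the table; handles to its -x. Leave alone.
Not all that is in view belongs to the job. Leave any black or turquoise look-alike of the pin alone.

How it is judged (in metres and radians):
On the way, in this order (a step that is already met when the one before it is completed fails the run):
1. the dial's pointer stands at the arrowhead (distance between pointer and mark below 0.0036 m), for 0.3 s.
2. the swinging half is shut (value of joint hinge below 0.03 rad), for 0.2 s.
3. the pin is fully down through the lugs (horizontal distance between pin and pin_hole below 0.003 m and z of pin in the frame of pin_hole below 0.003 m and value of joint hinge below 0.03 rad), for 0.2 s.
At the end, for the whole second after the job is handed in: Pointer end within 3.6 mm (7 degrees) of the mark; hinge within 0.02 rad of shut; pin upright in the lugs, head within 3 mm of the top lug and of the hole axis; fingers still squeezing, over 5 N on the fixed half and over 5 N on the swinging half (distance between pointer and mark below 0.0036 m and value of joint hinge below 0.02 rad and horizontal distance between pin and pin_hole below 0.003 m and z of pin in the frame of pin_hole below 0.003 m and angle between pin's own z axis and vertical below 0.1 rad and contact force between the fingers and fixed_half above 5 N and contact force between the fingers and swing_half above 5 N); the arm keeps its last pose, push and grip.
It fails at once if a bystander (spare pin, spool, loose capacitor, pliers) was shifted more than 20 mm (distance of any of spare, spool, capacitor, pliers from where it was at the start of the episode above 0.02 m).
It also fails if it takes over 72 s, if anything falls off the work surface, if the arm or the gripper's body presses on something with over 40 N, if the wrist force passes 120 N, or if a joint passes its speed limit or range.

ROBOT

A 6-joint arm with a two-finger parallel gripper is mounted at the origin on the work surface. World frame = base frame: x ahead of the robot, y to its left, z up, the work surface at z = 0. Lengths are in m, angles in degrees, forces in N, time in s.
With the tool pointing down it reaches from about 0.375 to 0.9 m from the base axis. Payload 3.1 kg.
Tool frame: the origin (TCP) lies at the very end of the fingers, on their centre line; the grasp point (between the pads) lies 19 mm behind it; z points along the fingers, y is the line along which they close (so a half turn about z gives the same grasp; the last joint's range is limited). The gripper opens to 87 mm and grips with 3 to 60 N. Pads are 19 mm wide; open, the fingers measure 117 mm over their backs; the gripper's body (75 mm by 190 mm) begins 51 mm behind the grasp point.
Start: joints at [-83.279, 30.224, 82.088, -0, 67.689, -10.227], TCP at [0.182, -0.598, 0.223] pointing down, gripper open.
Joint ranges: [-176.69, 176.69], [-43.24, 126.21], [12.49, 139.97], [-82, 262], [0, 151.66], [-163.58, 163.58]. Speed limits (degrees/s): [159.86, 159.86, 180, 180, 180, 180].

INTERFACE

Orientations are given as a 3x3 rotation matrix whose columns are the frame's x, y, z axes.
In Python, from rig import readout, cams, bot gives the robot as it stands.
- The arm moves only by the shell command python3 -m inch 'ROWS'. ROWS is JSON, a list of rows, each a list of 5 numbers: the shift along the world's x, y, z in cm, then the turn about the world's z in degrees, then the finger opening in cm, from 0 to 8.7. In form: [[dx, dy, dz, twist, fingers], ...]. A call has 1 to 10 rows; each row is the pose to reach, as a shift and turn from the pose commanded when the call began; what a row does not reach only later rows make up. A row lasts 1/12 s, in which the tool goes at most 41.7 mm and 7.16 degrees, less where a joint would pass 70% of its speed; a pose out of reach is approached as far as the arm can. A call with a gripper value outside its range is refused whole. The fingers move at their own pace and stop on an object; the grip force is fixed at half the most. Time passes only in rows, so rows that repeat a pose let the fingers close. It gives the time, the measured TCP pose, the force, the opening and the grip force at its end, in the units of the state.
- readout.read_state(): the state, without advancing time (a new reading comes with each control period).
- cams.capture(name): name is "scene" or "top" or "wrist"; returns a dict with "image" (420x560x3 uint8, blue, green, red), "intrinsics" (3x3 intrinsics, pixels), "xyz" and "rotation" of the camera in the world; the wrist camera has in their place "tool_from_camera" (4x4, takes a point from camera to tool coordinates, whose origin is the TCP and whose axes are the flange's). Camera axes: x right, y down, z forward; pixel columns grow to the right and rows downward; lengths in m; the calibration is good to about 2 mm. A picture is of the moment at which its call begins: read the wrist's pose just before it. There is no depth.
- bot.hand_in(): hands the job in; it is judged then, once.
The state is a dict: "time_s": time; "joint_positions": joint angles; "qvel": joint speeds; "tau": joint torques, N m; "position": TCP position; "tcp_rot": TCP orientation; "force": force on the tool from outside, world axes, zero at the start; "moment": the same for the moment, N m; "opening": opening from 0.0 (shut) to 1.0 (fully open); "grasp_force": force on a finger pad.
Only numpy, scipy, OpenCV 4.12 (cv2) and the standard library are available. Lean on these libraries where they do the work, as an engineer would, in place of code of your own. Each camera call takes 0.05 s, during which the arm holds its last target. There are 200 camera calls.

## Working session

There is one attempt and no reset: what is moved stays moved. The work goes in short steps, Python scripts to look and compute and a shell command to move; the robot and the scene stay as the last step left them, time stands still between calls to the robot, and variables do not carry over. Pictures are saved under pics/ and viewed, at most 10 in all, crops included, and the job is handed in when it is done.

```bash
mkdir -p pics; ls; cat > h.py <<'E'
import numpy as np, cv2
from rig import readout, cams, bot
def snap(n,f):
    s=readout.read_state(); c=cams.capture(n); cv2.imwrite('pics/'+f,c['image'])
    if n=='wrist':
        T=np.eye(4);T[:3,:3]=s['tcp_rot'];T[:3,3]=s['position'];M=T@np.array(c['tool_from_camera']);R,p=M[:3,:3],M[:3,3]
    else: R,p=np.array(c['rotation']),np.array(c['xyz'])
    return c['image'],np.array(c['intrinsics']),R,p
def ray(cam,u,v,z):
    _,K,R,p=cam; d=R@np.linalg.solve(K,[u,v,1.]); return p+d*(z-p[2])/d[2]
def proj(cam,X):
    _,K,R,p=cam; q=K@(R.T@(np.array(X)-p)); return q[:2]/q[2]
E
python3 - <<'E'
from h import *
import pickle
a=snap('top','top.png');b=snap('scene','scene.png');pickle.dump((a,b),open('c.pkl','wb'))
print(a[1],a[3],a[2],b[3]);s=readout.read_state();print(s)
E
```

```text
pics
[[395.09520352   0.         270.26101618]
 [  0.         395.09520352 219.75802888]
 [  0.           0.           1.        ]] [ 0.44904186 -0.03384453  0.96387822] [[ 0.00950615 -0.98701055  0.16037395]
 [-0.99972617 -0.0128105  -0.01958268]
 [ 0.02138278 -0.16014387 -0.98686206]] [ 1.03871928 -0.54492488  0.57685615]
{'time_s': 0.1, 'joint_positions': array([-8.32778169e+01,  3.02729917e+01,  8.21487884e+01, -5.36320558e-04,
        6.76878011e+01, -1.02278146e+01]), 'qvel': array([ 0.00912696, -0.08344928, -0.15212799,  0.01033936,  0.03759837,
        0.05235478]), 'tau': array([-2.71358631e-04, -4.40984130e+01, -1.77150160e+01,  6.35361951e-02,
        5.33621642e-02, -3.88700937e-05]), 'position': array([ 0.18215379, -0.59718976,  0.22167784]), 'tcp_rot': array([[ 9.56558546e-01,  2.91540210e-01, -2.32474268e-04],
       [ 2.91540115e-01, -9.56556719e-01,  1.89838878e-03],
       [ 3.31081840e-04, -1.88369558e-03, -9.99998171e-01]]), 'force': array([ 0.59629513, -0.41128365,  0.62503481]), 'moment': array([-0.01188554, -0.04180306, -0.01945957]), 'grasp_force': 0.0, 'opening': 0.9974550104929885}
```

View pics/top.png

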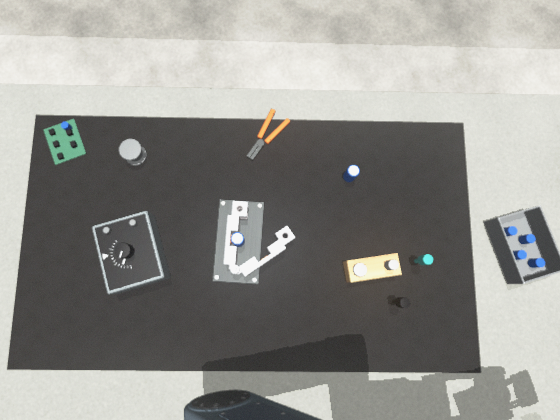

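View pics/scene.png

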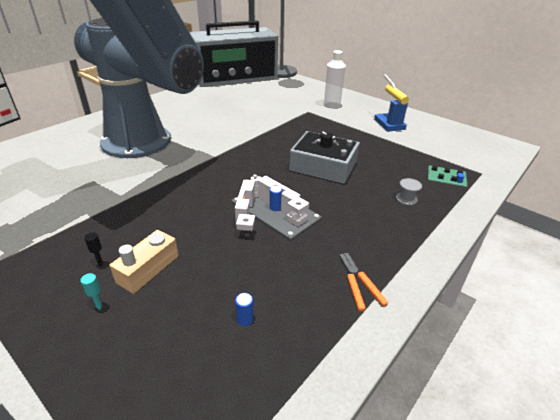

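The top view shows the supply at (128,252), clamp (239,242), block (373,268), spool (131,152), loose capacitor (353,172) and pliers (265,130). Candidates for the pin are:
- light tall head in the block at top (391,265) / scene (127,255)
- flat spare at top (360,270) / scene (157,240)
- black look-alike at top (402,302)
- turquoise look-alike at top (427,260)

I choose the one at (391,265) and check it in a close crop.

```bash
python3 - <<'E'
from h import *
import pickle
a,b=pickle.load(open('c.pkl','rb'))
A=a[0];r=lambda I,x,y,w,h,W,H:cv2.resize(I[y:y+h,x:x+w],(W,H),interpolation=cv2.INTER_CUBIC)
m=np.vstack([np.hstack([r(A,85,205,80,60*80//80+20,400,400),r(A,205,190,100,100,400,400)]),np.hstack([r(A,335,245,100,50,400,200),r(b[0],75,225,120,60,400,200)])])
cv2.imwrite('pics/m.png',m)
P=lambda n,u,v,z:print(n,ray(a,u,v,z).round(4))
P('dial',124,251,.103);P('pin',391.5,264.5,.084);P('spare',360,269.5,.059);P('cap',237,240,.065)
for c in [(221.5,201),(262.5,204),(257,282),(216,279)]:P('scr',*c,.012)
# two view pin head
u=np.array([391.5,264.5]);v=np.array([127,250])
P('spool',131,149,.047);P('loosecap',353,171,.055)
print(proj(b,ray(a,391.5,264.5,.084)))
E
```

```text
dial [0.5164 0.2648 0.103 ]
pin [ 0.4944 -0.3227  0.084 ]
spare [ 0.4836 -0.258   0.059 ]
cap [0.5473 0.0238 0.065 ]
scr [0.6488 0.0674 0.012 ]
scr [ 0.6427 -0.0333  0.012 ]
scr [ 0.4533 -0.0226  0.012 ]
scr [0.4594 0.0749 0.012 ]
spool [0.7659 0.2843 0.047 ]
loosecap [ 0.7173 -0.2485  0.055 ]
[126.43114606 246.21937051]
```

View pics/m.png

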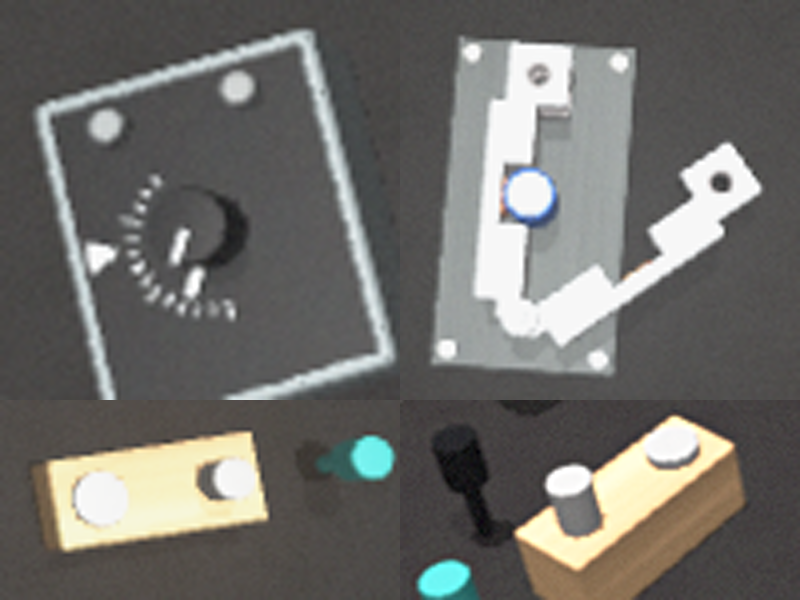

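```bash
python3 -m inch '[[31,28,0,0,8.7],[31,28,0,0,8.7],[31,28,0,0,8.7],[31,28,0,0,8.7],[31,28,0,0,8.7],[31,28,0,0,8.7],[31,28,0,0,8.7],[31,28,0,0,8.7],[31,28,0,0,8.7],[31,28,0,0,8.7]]'
python3 - <<'E'
from h import *
import pickle
a,b=pickle.load(open('c.pkl','rb'))
d=ray(a,122.2,250.6,.103);p=ray(a,123.6,263.4,.074);t=ray(a,108.4,256.4,.071)
for q in(p,t):print(q,np.degrees(np.arctan2(*(q-d)[1::-1])),np.linalg.norm((q-d)[:2]))
print(d)
E
```

```text
time_s: 0.93
position: [0.4924, -0.3167, 0.2222]
tcp_rot: [[0.957, 0.291, -0.001], [0.291, -0.957, 0.001], [-0.0, -0.001, -1.0]]
force: [0.7, -1.0, 0.4]
opening: 0.999
grasp_force: 0.0
[0.49107151 0.27386326 0.074     ] 168.88357182470702 0.02663383611600032
[0.50642614 0.30970195 0.071     ] 104.73952317996454 0.04236801084911951
[0.51720563 0.26872817 0.103     ]
```

```bash
python3 -m inch '[[2.5,30,2,50,6],[2.5,40,2,50,6],[2.5,58,2,50,6],[2.5,58,2,50,6],[2.5,58,2,50,6],[2.5,58,2,50,6],[2.5,58,2,50,6],[2.5,58,2,50,6],[2.5,58,2,50,6],[2.5,58,2,50,6]]'
python3 -m inch '[[0,15,0,0,6],[0,15,0,0,6],[0,15,0,0,6],[0,15,0,0,6],[0,15,0,0,6],[0,15,0,0,6]]' >/dev/null
python3 - <<'E'
from h import *
import pickle
c=snap('wrist','w1.png');pickle.dump(c,open('w1.pkl','wb'));print(c[3],readout.read_state()['position'],proj(c,[.517,.267,.103]))
E
```

```text
time_s: 1.77
position: [0.5095, 0.0994, 0.2373]
tcp_rot: [[0.392, 0.92, -0.001], [0.92, -0.392, -0.0], [-0.0, -0.001, -1.0]]
force: [1.2, -0.0, 0.1]
opening: 0.688
grasp_force: 0.0
[0.54107449 0.32257881 0.39780278] [0.50955686 0.24733808 0.23697095] [278.1361212  175.51921637]
```

View pics/w1.png

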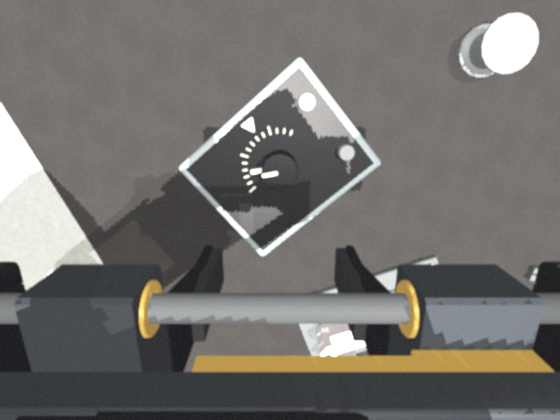

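The wrist view shows the dial near (281,167), its pointer end near (251,171) and the arrowhead at (249,125). I'll crop in to get these precisely.

```bash
python3 - <<'E'
from h import *
I=cv2.imread('pics/w1.png')[110:206,220:316];I=cv2.resize(I,(576,576),interpolation=cv2.INTER_CUBIC)
cv2.imwrite('pics/w1c.png',np.clip(I.astype(float)*1.6,0,255).astype('uint8'))
E
```

```text
(no output)
```

View pics/w1c.png

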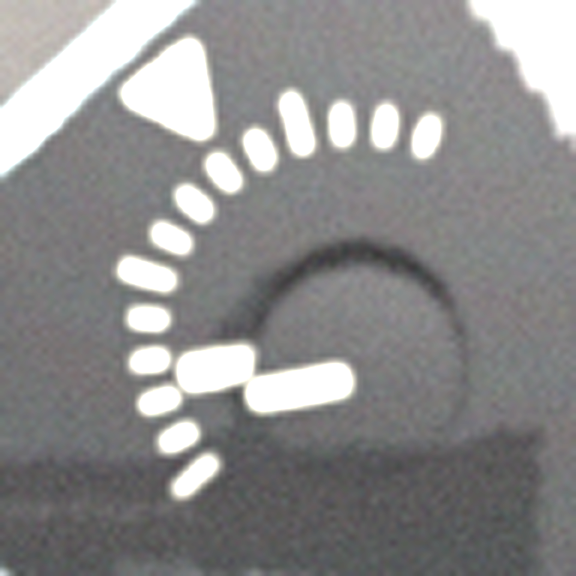

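```bash
python3 - <<'E'
from h import *
import pickle
c=pickle.load(open('w1.pkl','rb'))
W=lambda x,y,z:ray(c,220+x/6-.4,110+y/6-.4,z)[:2]
T=np.array([W(*q,.0715) for q in [(427,136),(385,126),(342,125),(260,150),(224,172),(195,203),(171,238),(149,319),(151,360),(160,400),(179,437)]])
s=np.linalg.lstsq(np.c_[2*T,np.ones(len(T))],(T**2).sum(1),rcond=None)[0];C=s[:2];print('axis',C,np.sqrt(s[2]+C@C))
print('resid',np.linalg.norm(T-C,axis=1).round(4))
k=W(357,355,.103);print('knob',k)
g=lambda p:(np.degrees(np.arctan2(p[1],p[0])).round(1),np.linalg.norm(p).round(4))
print('ptr',g(W(178,372,.074)-C),'line',g(W(249,393,.103)-W(353,376,.103)),'tipline',g(W(178,372,.074)-W(254,362,.074)))
print('arrow tip',g(W(212,140,.071)-C),'base',g(W(155,65,.071)-C),'ctr',g(W(175,93,.071)-C))
E
```

```text
axis [0.51912458 0.26948896] 0.0342395064017529
resid [0.0343 0.0343 0.0343 0.034  0.0343 0.0341 0.0343 0.0343 0.0342 0.0344
 0.0341]
knob [0.52017304 0.27230756]
ptr (np.float64(167.1), np.float64(0.0299)) line (np.float64(166.6), np.float64(0.0158)) tipline (np.float64(164.7), np.float64(0.0126))
arrow tip (np.float64(103.4), np.float64(0.0394)) base (np.float64(103.6), np.float64(0.0539)) ctr (np.float64(103.7), np.float64(0.0487))
```

```bash
python3 -m inch '[[0.9,2.2,-4,0,6],[0.9,2.2,-8,0,6],[0.9,2.2,-11,0,6],[0.9,2.2,-13.5,0,6],[0.9,2.2,-15.4,0,6],[0.9,2.2,-15.4,0,6],[0.9,2.2,-15.4,0,6]]'; python3 -m inch '[[0,0,0,0,3.1],[0,0,0,0,3.1],[0,0,0,0,3.1],[0,0,0,0,3.1],[0,0,0,0,3.1],[0,0,0,0,3.1]]'
```

```text
time_s: 2.9
position: [0.5187, 0.2676, 0.0827]
tcp_rot: [[0.394, 0.919, -0.003], [0.919, -0.394, -0.001], [-0.002, -0.002, -1.0]]
force: [0.5, -0.2, 1.1]
opening: 0.684
grasp_force: 0.0
time_s: 3.4
position: [0.5189, 0.2697, 0.0843]
tcp_rot: [[0.392, 0.92, 0.0], [0.92, -0.392, 0.001], [0.001, -0.0, -1.0]]
force: [-1.5, 0.6, 4.2]
opening: 0.383
grasp_force: 30.0
```

```bash
python3 -m inch '[[0,0,0,-7,3.1],[0,0,0,-14,3.1],[0,0,0,-21,3.1],[0,0,0,-28,3.1],[0,0,0,-35,3.1],[0,0,0,-42,3.1],[0,0,0,-49,3.1],[0,0,0,-56,3.1],[0,0,0,-63.4,3.1],[0,0,0,-63.4,3.1]]';python3 -m inch '[[0,0,0,0,3.1],[0,0,0,0,3.1],[0,0,0,0,3.1],[0,0,0,0,6],[0,0,0,0,6],[0,0,0,0,6],[0,0,4,0,6],[0,0,8,0,6],[0,0,12,0,6],[0,0,14,0,6]]'
python3 - <<'E'
from h import *
import pickle
c=snap('top','t2.png')
r=lambda I,x,y,w,h,W,H:cv2.resize(I[y:y+h,x:x+w],(W,H),interpolation=cv2.INTER_CUBIC)
d=snap('wrist','w2.png');pickle.dump((c,d),open('w2.pkl','wb'));print(proj(d,[.519,.2695,.1]),proj(d,[.55,.02,.06]))
E
```

```text
time_s: 4.23
position: [0.5186, 0.2702, 0.0843]
tcp_rot: [[0.998, 0.059, -0.0], [0.059, -0.998, 0.001], [-0.0, -0.001, -1.0]]
force: [-4.2, 3.0, 5.3]
opening: 0.385
grasp_force: 30.0
time_s: 5.07
position: [0.5216, 0.2698, 0.228]
tcp_rot: [[0.998, 0.063, 0.007], [0.063, -0.998, 0.002], [0.007, -0.001, -1.0]]
force: [0.9, -0.6, 0.6]
opening: 0.681
grasp_force: 0.0
[278.49081495 205.23807423] [526.3991464  180.25082858]
```

```bash
python3 - <<'E'
from h import *
I=cv2.imread('pics/w2.png');J=cv2.imread('pics/t2.png')
r=lambda I,x,y,w,h,s:cv2.resize(I[y:y+h,x:x+w],(w*s,h*s),interpolation=cv2.INTER_CUBIC)
m=np.hstack([np.clip(r(I,220,140,100,100,4)*1.5,0,255).astype('uint8'),r(J,205,190,100,100,4)])
cv2.imwrite('pics/m2.png',m)
E
```

```text
(no output)
```

View pics/m2.png

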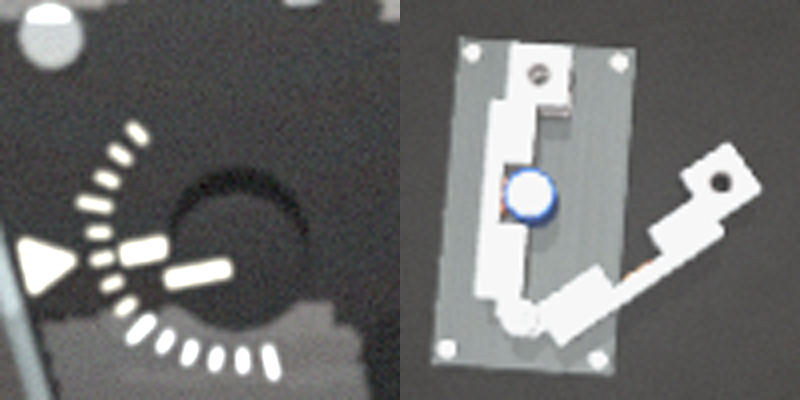

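```bash
python3 - <<'E'
from h import *
import pickle
t,c=pickle.load(open('w2.pkl','rb'))
W=lambda x,y,z:ray(c,220+x/4-.4,140+y/4-.4,z)[:2]
C=[]
T=np.array([W(*q,.0715) for q in [(138,133),(121,154),(108,180),(99,232),(102,258),(112,284),(126,306),(165,342),(190,352),(216,359),(243,360)]])
s=np.linalg.lstsq(np.c_[2*T,np.ones(len(T))],(T**2).sum(1),rcond=None)[0];C=s[:2];print('axis',C,np.sqrt(s[2]+C@C))
g=lambda p:(np.degrees(np.arctan2(p[1],p[0])).round(1),np.linalg.norm(p).round(4))
print('ptr',g(W(118,253,.074)-C),'line',g(W(164,278,.103)-W(233,267,.103)),'tip',g(W(118,253,.074)-W(167,245,.074)))
print('arrow tip',g(W(76,262,.071)-C),'base',g(W(25,268,.071)-C))
# clamp from top, crop offset 205,190 scale 4
V=lambda x,y,z:ray(t,205+(x-400)/4-.4,190+y/4-.4,z)[:2]
sc=[V(472,52,.012),V(620,63,.012),V(598,359,.012),V(446,349,.012)]
cc=np.mean(sc,0);ax=(sc[0]+sc[1]-sc[2]-sc[3]);print('clamp',cc,g(ax),'cap',V(530,195,.065))
hole=V(540,74,.062);lug=V(722,182,.046);hg=V(518,318,.062)
print('hole',hole,'lug',lug,'hinge',hg,g(hole-hg),g(lug-hg))
E
```

```text
axis [0.51908027 0.26942087] 0.03423099721010035
ptr (np.float64(103.4), np.float64(0.0298)) line (np.float64(103.1), np.float64(0.0159)) tip (np.float64(103.3), np.float64(0.0124))
arrow tip (np.float64(105.2), np.float64(0.0411)) base (np.float64(104.1), np.float64(0.054))
clamp [0.55201142 0.02438112] (np.float64(-3.3), np.float64(0.3607)) cap [0.55112095 0.0236538 ]
hole [0.62208421 0.01967267] lug [ 0.56226849 -0.08715153] hinge [0.48144005 0.02901865] (np.float64(-3.8), np.float64(0.141)) (np.float64(-55.2), np.float64(0.1415))
```

Dial is within about 1° of the arrowhead. I'll now go round to the outer side of the swinging half with the fingers closed.

```bash
python3 -m inch '[[-4.1,-36.3,-2,-58.8,0],[-4.1,-36.3,-2,-58.8,0],[-4.1,-36.3,-2,-58.8,0],[-4.1,-36.3,-2,-58.8,0],[-4.1,-36.3,-2,-58.8,0],[-4.1,-36.3,-2,-58.8,0],[-4.1,-36.3,-2,-58.8,0],[-4.1,-36.3,-2,-58.8,0],[-4.1,-36.3,-2,-58.8,0],[-4.1,-36.3,-2,-58.8,0]]'; python3 -m inch '[[0,0,-4,0,0],[0,0,-8,0,0],[0,0,-12,0,0],[0,0,-16,0,0],[0,0,-17.2,0,0],[0,0,-17.2,0,0]]'
python3 - <<'E'
from h import *
s=readout.read_state();p=s['position'];x=s['tcp_rot'][:,0];yaw=np.degrees(np.arctan2(x[1],x[0]))
H=np.array([.4814,.029])
for th in [-55.2,-50,-44,-38,-32,-26,-20,-14,-9,-3.6]:
    t=np.radians(th);u=np.array([np.cos(t),np.sin(t)]);n=np.array([-u[1],u[0]])
    q=H+.1*u-.041*n;print(th,((q-p[:2])*100).round(2),round(th-yaw,1))
print(p,yaw)
E
```

```text
time_s: 6.0
position: [0.4774, -0.0993, 0.202]
tcp_rot: [[0.565, -0.825, -0.002], [-0.825, -0.565, -0.002], [0.001, 0.002, -1.0]]
force: [0.4, 0.1, 0.5]
opening: 0.042
grasp_force: 0.0
time_s: 6.5
position: [0.4744, -0.0917, 0.0271]
tcp_rot: [[0.571, -0.821, -0.01], [-0.821, -0.571, 0.004], [-0.009, 0.006, -1.0]]
force: [-0.0, -0.7, 0.6]
opening: 0.005
grasp_force: 0.0
-55.2 [3.04 1.52] -0.0
-50 [3.98 1.78] 5.2
-44 [5.04 2.18] 11.2
-38 [6.05 2.69] 17.2
-32 [7.  3.3] 23.2
-26 [7.89 4.  ] 29.2
-20 [8.69 4.8 ] 35.2
-14 [9.41 5.68] 41.2
-9 [9.93 6.46] 46.2
-3.6 [10.42  7.35] 51.6
[ 0.47444888 -0.09173066  0.02712595] -55.19588643378432
```

```bash
python3 -m inch '[[3,1.5,0.5,0,0],[4,1.8,0.5,5,0],[5,2.2,0.5,11,0],[6,2.7,0.5,17,0],[7,3.3,0.5,23,0],[7.9,4,0.5,29,0],[8.7,4.8,0.5,35,0],[9.4,5.7,0.5,41,0],[9.7,6.1,0.5,44,0]]'; python3 -m inch '[[0.2,0.4,0,2,0],[0.4,0.7,0,4,0],[0.6,1.0,0,7,0],[0.6,1.2,0,7,0],[0.6,1.2,0,7,0]]'
```

```text
time_s: 7.25
position: [0.5762, -0.0315, 0.0376]
tcp_rot: [[0.982, -0.189, 0.002], [-0.189, -0.982, -0.001], [0.002, 0.0, -1.0]]
force: [0.4, -1.7, 0.5]
opening: 0.011
grasp_force: 0.4
time_s: 7.67
position: [0.5815, -0.0201, 0.0374]
tcp_rot: [[0.997, -0.074, 0.001], [-0.074, -0.997, -0.0], [0.001, 0.0, -1.0]]
force: [-0.3, 0.5, 0.3]
opening: 0.003
grasp_force: 0.0
```

```bash
python3 -m inch '[[0,0.2,0,0,0],[0,0.4,0,0,0],[0,0.4,0,0,0],[0,0.4,0,0,0]]'; python3 -m inch '[[0,0.2,0,0,0],[0,0.4,0,0,0],[0,0.4,0,0,0],[0,0.4,0,0,0]]'
```

```text
time_s: 8.0
position: [0.5809, -0.0165, 0.0366]
tcp_rot: [[0.997, -0.074, -0.0], [-0.074, -0.997, 0.0], [-0.0, -0.0, -1.0]]
force: [0.2, -0.3, 0.5]
opening: 0.007
grasp_force: 0.1
time_s: 8.33
position: [0.5814, -0.0128, 0.0365]
tcp_rot: [[0.997, -0.074, 0.001], [-0.074, -0.997, -0.0], [0.001, 0.0, -1.0]]
force: [1.0, -2.5, -0.8]
opening: 0.005
grasp_force: 0.9
```

```bash
python3 -m inch '[[0,0.1,0,0,0],[0,0.2,0,0,0],[0,0.2,0,0,0],[0,0.2,0,0,0]]'; python3 -m inch '[[0,0.1,0,0,0],[0,0.2,0,0,0],[0,0.2,0,0,0],[0,0.2,0,0,0]]'
```

```text
time_s: 8.67
position: [0.5815, -0.0126, 0.0366]
tcp_rot: [[0.997, -0.073, 0.001], [-0.073, -0.997, -0.003], [0.001, 0.003, -1.0]]
force: [0.0, -7.5, -0.5]
opening: 0.001
grasp_force: 3.8
time_s: 9.0
position: [0.5816, -0.0125, 0.0366]
tcp_rot: [[0.997, -0.072, 0.001], [-0.072, -0.997, -0.005], [0.001, 0.005, -1.0]]
force: [-1.0, -14.5, 0.2]
opening: 0.005
grasp_force: 6.8
```

```bash
python3 -m inch '[[0,-2,0,0,0],[0,-4,0,0,0],[0,-5,4,0,4],[-1,-5,8,0,4],[-3,-3,12,0,4],[-5,0,16,0,4],[-6,2.5,19,0,4],[-6,2.5,19,0,4],[-6,2.5,19,0,4],[-6,2.5,19,0,4]]'
python3 - <<'E'
from h import *
import pickle
c=snap('wrist','w3.png');pickle.dump(c,open('w3.pkl','wb'));print(readout.read_state()['position'],proj(c,[.6215,.0197,.062]))
cv2.imwrite('pics/w3v.png',c[0])
E
```

```text
time_s: 9.83
position: [0.5209, 0.017, 0.227]
tcp_rot: [[0.997, -0.073, 0.001], [-0.073, -0.997, -0.0], [0.001, 0.0, -1.0]]
force: [0.3, -0.2, 0.3]
opening: 0.443
grasp_force: 0.0
[0.52071756 0.0163883  0.22584152] [266.55751472  84.0393213 ]
```

```bash
python3 -m inch '[[-13,-34,0,0,4],[-13,-34,0,0,4],[-13,-34,0,0,4],[-13,-34,0,0,4],[-13,-34,0,0,4],[-13,-34,0,0,4],[-13,-34,0,0,4],[-13,-34,0,0,4],[-13,-34,0,0,4],[-13,-34,0,0,4]]'
python3 - <<'E'
from h import *
import pickle
c=snap('wrist','w4.png');pickle.dump(c,open('w4.pkl','wb'));print(readout.read_state()['position'],proj(c,[.494,-.3245,.084]))
I=cv2.imread('pics/w3.png')[:240,120:520];J=c[0][:240,120:520]
cv2.imwrite('pics/m3.png',cv2.resize(np.vstack([I,J]),(500,600),interpolation=cv2.INTER_CUBIC) if 0 else np.hstack([I,J]))
E
```

```text
time_s: 10.72
position: [0.3889, -0.3306, 0.2245]
tcp_rot: [[0.997, -0.082, -0.002], [-0.082, -0.997, -0.002], [-0.001, 0.002, -1.0]]
force: [1.2, -0.5, 0.5]
opening: 0.462
grasp_force: 0.0
[ 0.38936856 -0.32720813  0.22431888] [259.68552864  76.61800517]
```

View pics/m3.png

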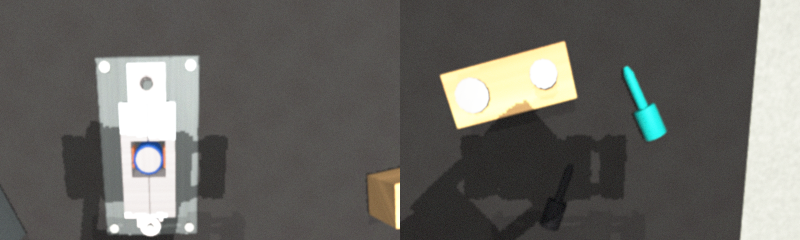

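The clamp is shut, with its hole at w3 (266,83) and capacitor at (268,157). In w4 the tall-headed pin is at (263,73), the flat spare at (191,95), and turquoise and black look-alikes stand outside the block.

```bash
python3 - <<'E'
from h import *
import pickle
def blob(c,u,v,r,f):
    I=c[0][v-r:v+r+1,u-r:u+r+1];m=f(I.astype(int)).astype('uint8')
    n,l,s,q=cv2.connectedComponentsWithStats(m)
    k=min(range(1,n),key=lambda i:np.hypot(*(q[i]-r))-s[i,4]*.05);return q[k]+[u-r,v-r],s[k]
c=pickle.load(open('w3.pkl','rb'));d=pickle.load(open('w4.pkl','rb'))
q,s=blob(c,266,83,12,lambda I:I.max(2)<150);print('hole',q,s,ray(c,*q,.062))
q,s=blob(c,268,158,30,lambda I:(I.min(2)>200));print('cap',q,s,ray(c,*q,.065))
q,s=blob(d,263,73,18,lambda I:I.min(2)>205);print('pin',q,s,ray(d,*q,.084))
for k,(u,v) in enumerate([(104,66),(191,65),(114,228),(189,227)]):
    q,s=blob(c,u+120,v,8,lambda I:I.min(2)>200);print('scr',q,s[4],ray(c,*q,.012))
print(d[0][60:90:3,263].tolist())
st=readout.read_state();print(st['position'])
E
```

```text
hole [262.33333333  82.53333333] [ 7  9  4  8 15] [0.62307183 0.02345298 0.062     ]
cap [268.08161209 156.84735516] [   1    0   58   61 1985] [0.55532472 0.02363355 0.065     ]
pin [262.82215743  72.84402332] [  4   3  29  31 686] [ 0.49672804 -0.32741686  0.084     ]
scr [223.66412214  66.21374046] 131 [0.64514353 0.0643781  0.012     ]
scr [309.5         65.34466019] 206 [ 0.63948227 -0.0249333   0.012     ]
scr [234.         228.11940299] 67 [0.46537793 0.07374324 0.012     ]
scr [308.89855072 226.94202899] 69 [ 0.46037937 -0.01608995  0.012     ]
[[255, 255, 254], [255, 255, 255], [255, 255, 255], [255, 255, 255], [255, 255, 255], [255, 255, 255], [255, 255, 255], [255, 255, 255], [255, 255, 255], [255, 255, 255]]
[ 0.38936856 -0.32720813  0.22431888]
```

```bash
python3 -m inch '[[4,0,0,0,5],[8,0,0,0,5],[10.7,0,-3,0,5],[10.7,0,-7,0,5],[10.7,0,-10,0,5],[10.7,0,-11,0,5],[10.7,0,-11,0,5]]'
python3 - <<'E'
from h import *
import pickle
s=readout.read_state();print(s['position']);c=snap('wrist','w5.png');print(proj(c,[.496,-.327,.084]),proj(c,list(s['position'])))
E
```

```text
time_s: 11.35
position: [0.4958, -0.3206, 0.1121]
tcp_rot: [[0.997, -0.074, -0.007], [-0.074, -0.997, 0.007], [-0.008, -0.007, -1.0]]
force: [-0.7, 0.2, 0.4]
opening: 0.575
grasp_force: 0.0
[ 0.49583867 -0.3206158   0.11211204]
[287.40397109 242.82295805] [276.40335355 265.05817434]
```

View pics/w5.png

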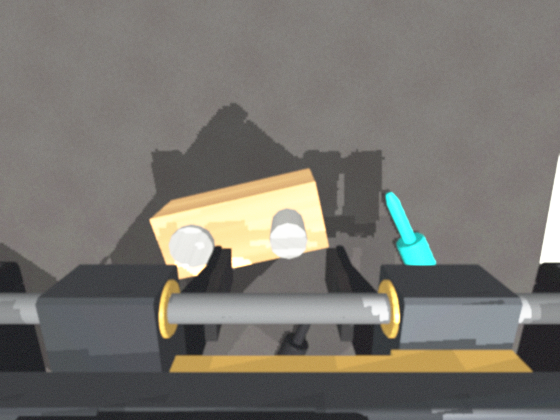

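Pin head at (288,241), as predicted, between the fingers; the spare is at (191,246). I'll correct y and descend.

```bash
python3 -m inch '[[0,-0.5,-1,0,5],[0,-0.5,-3,0,5],[0,-0.5,-5,0,5],[0,-0.5,-5.5,0,5],[0,-0.5,-5.5,0,5],[0,-0.5,-5.5,0,5]]'
```

```text
time_s: 11.9
position: [0.4987, -0.3296, 0.0627]
tcp_rot: [[0.997, -0.075, 0.002], [-0.075, -0.997, -0.002], [0.002, 0.001, -1.0]]
force: [0.9, -0.2, -0.6]
opening: 0.574
grasp_force: 0.0
```

```bash
python3 -m inch '[[-0.1,0.1,-0.5,0,5],[-0.1,0.1,-0.5,0,5],[-0.1,0.1,-0.5,0,5],[-0.1,0.1,-0.5,0,5]]'; python3 -m inch '[[0,0,0,0,2],[0,0,0,0,2],[0,0,0,0,2],[0,0,0,0,2],[0,0,0,0,2],[0,0,0,0,2],[0,0,0,0,2]]'
```

```text
time_s: 12.23
position: [0.4974, -0.3278, 0.0571]
tcp_rot: [[0.997, -0.074, 0.001], [-0.074, -0.997, -0.001], [0.001, 0.001, -1.0]]
force: [0.5, 0.4, -0.9]
opening: 0.574
grasp_force: 0.0
time_s: 12.82
position: [0.4971, -0.3274, 0.0565]
tcp_rot: [[0.997, -0.074, -0.0], [-0.074, -0.997, 0.0], [-0.0, -0.0, -1.0]]
force: [0.1, 0.6, 0.6]
opening: 0.265
grasp_force: 30.0
```

```bash
python3 -m inch '[[0,0,2,0,2],[0,0,5,0,2],[0,0,8,0,2],[0,0,12,0,2],[2,4,12,0,2],[4,8,12,0,2],[6,12,12,0,2],[7,16,12,0,2],[9,20,12,0,2],[10,24,12,0,2]]';python3 -m inch '[[2.5,4,0,0,2],[2.5,8,0,0,2],[2.5,10.8,0,0,2],[2.5,10.8,0,0,2],[2.5,10.8,0,0,2],[2.5,10.8,0,0,2],[2.5,10.8,0,0,2],[2.5,10.8,0,0,2]]'
python3 - <<'E'
from h import *
c=snap('wrist','w6.png');t=snap('top','t6.png');p=readout.read_state()['position'];print(p)
I=c[0][150:420,140:420]
r=cv2.resize(t[0][180:260,200:290],(450,400),interpolation=cv2.INTER_CUBIC)
m=np.zeros((400,740,3),'uint8');m[:270,:280]=I;m[:,290:]=r;cv2.imwrite('pics/m6.png',m)
print(proj(c,[.6227,.0203,.062]),proj(c,p),proj(t,[.6227,.0203,.062]))
E
```

```text
time_s: 13.65
position: [0.5951, -0.0967, 0.1764]
tcp_rot: [[0.997, -0.075, 0.001], [-0.075, -0.997, -0.001], [0.001, 0.0, -1.0]]
force: [0.5, -0.1, -1.3]
opening: 0.27
grasp_force: 30.0
time_s: 14.32
position: [0.6191, 0.0083, 0.1764]
tcp_rot: [[0.997, -0.076, -0.0], [-0.076, -0.997, -0.0], [-0.0, 0.0, -1.0]]
force: [0.4, -0.2, -0.2]
opening: 0.266
grasp_force: 30.0
[0.61910602 0.00848633 0.1765329 ]
[263.03412746 201.14299254] [276.05330014 265.11727741] [239.33514702 207.83571257]
```

View pics/m6.png

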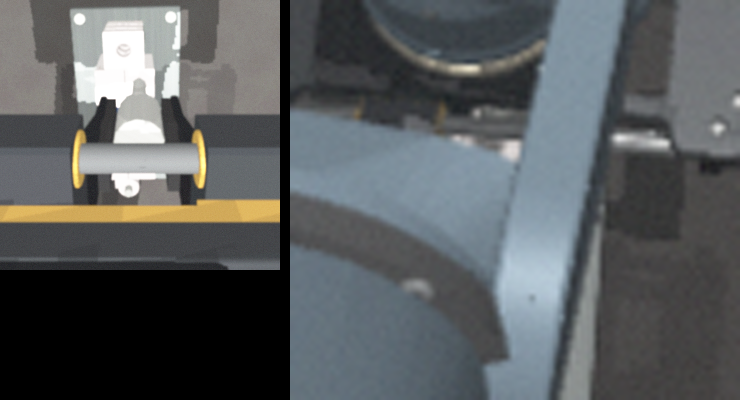

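Wrist view: hole at (264,199), as predicted to ~1 px; pin tip at (279,230). I'll line up above the hole.

```bash
python3 -m inch '[[0.4,1.15,0,0,2],[0.4,1.15,-2,0,2],[0.4,1.15,-4,0,2],[0.4,1.15,-5,0,2],[0.4,1.15,-5,0,2],[0.4,1.15,-5,0,2],[0.4,1.15,-5,0,2]]'
python3 - <<'E'
from h import *
c=snap('wrist','w7.png');p=readout.read_state()['position'];print(p)
cv2.imwrite('pics/w7c.png',cv2.resize(c[0][190:330,200:340],(560,560),interpolation=cv2.INTER_CUBIC))
f=lambda q:(proj(c,q)-[200,190])*4
print('hole',f([.623,.020,.062]),'tip',f([p[0],p[1],p[2]-.0525]),'shank top',f([p[0],p[1],p[2]-.0065]))
E
```

```text
time_s: 15.0
position: [0.624, 0.0214, 0.1273]
tcp_rot: [[0.997, -0.074, 0.002], [-0.074, -0.997, -0.0], [0.002, 0.0, -1.0]]
force: [-0.6, 0.4, -0.8]
opening: 0.267
grasp_force: 30.0
[0.62412257 0.02135844 0.12767987]
hole [316.33340829 139.01733243] tip [307.96092447 159.73834738] shank top [306.18228874 278.64610253]
```

View pics/w7c.png

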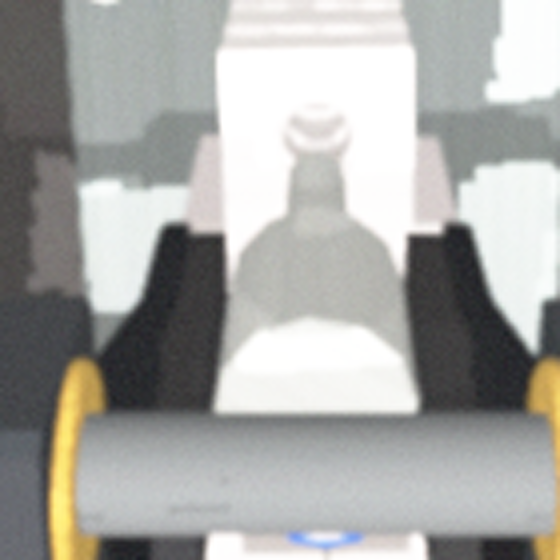

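Hole at crop (317,132) and tip at (317,~158): aligned to about 1 mm once the height difference is allowed for. Descending.

```bash
python3 -m inch '[[0,0,-0.5,0,2],[0,0,-1,0,2],[0,0,-1.5,0,2],[0,0,-2,0,2],[0,0,-2.5,0,2],[0,0,-2.5,0,2]]'
```

```text
time_s: 15.55
position: [0.6221, 0.0215, 0.1]
tcp_rot: [[0.997, -0.074, -0.003], [-0.074, -0.997, 0.0], [-0.003, -0.0, -1.0]]
force: [-0.4, -0.0, -1.3]
opening: 0.267
grasp_force: 30.0
```

```bash
python3 -m inch '[[0,0,-0.4,0,2],[0,0,-0.8,0,2],[0,0,-1.2,0,2],[0,0,-1.6,0,2],[0,0,-2,0,2],[0,0,-2,0,2]]'; python3 -m inch '[[0,0,-0.4,0,2],[0,0,-0.8,0,2],[0,0,-1.1,0,2],[0,0,-1.1,0,2],[0,0,-1.1,0,2]]'
```

```text
time_s: 16.05
position: [0.6224, 0.0215, 0.0805]
tcp_rot: [[0.997, -0.074, -0.002], [-0.074, -0.997, 0.0], [-0.002, -0.0, -1.0]]
force: [-0.3, 0.1, -2.7]
opening: 0.267
grasp_force: 30.0
time_s: 16.47
position: [0.6229, 0.0214, 0.0702]
tcp_rot: [[0.997, -0.074, -0.001], [-0.074, -0.997, 0.0], [-0.001, -0.0, -1.0]]
force: [0.3, -1.0, -1.0]
opening: 0.267
grasp_force: 30.0
```

Nearly flush; I'll press gently until there is a clear upward reaction.

```bash
python3 -m inch '[[0,0,-0.2,0,2],[0,0,-0.4,0,2],[0,0,-0.4,0,2],[0,0,-0.4,0,2]]'; python3 -m inch '[[0,0,0,0,2],[0,0,0,0,2],[0,0,0,0,2],[0,0,0,0,2]]'
```

```text
time_s: 16.8
position: [0.6236, 0.0214, 0.0684]
tcp_rot: [[0.997, -0.074, 0.002], [-0.074, -0.997, -0.0], [0.002, 0.0, -1.0]]
force: [-2.2, 0.6, 7.5]
opening: 0.267
grasp_force: 30.0
time_s: 17.13
position: [0.6236, 0.0214, 0.0685]
tcp_rot: [[0.997, -0.074, 0.002], [-0.074, -0.997, -0.0], [0.002, 0.0, -1.0]]
force: [-1.5, 0.5, 8.1]
opening: 0.272
grasp_force: 30.0
```

```bash
python3 -m inch '[[0,0,0.2,0,2],[0,0,0.2,0,2],[0,0,0.2,0,5],[0,0,0.2,0,5],[0,0,0.2,0,5],[0,0,2,0,5],[0,0,5,0,5],[0,0,8,0,8.7],[-2,0,12,0,8.7],[-6,0.2,12,0,8.7]]'; python3 -m inch '[[0,0,0,0,8.7],[0,0,0,0,8.7],[0,0,0,0,8.7]]'
python3 - <<'E'
from h import *
c=snap('wrist','w8.png');p=readout.read_state()['position'];print(p)
cv2.imwrite('pics/w8c.png',c[0]);print(proj(c,[.623,.02,.062]),proj(c,[.623,.02,.096]))
E
```

```text
time_s: 17.97
position: [0.5727, 0.0217, 0.1933]
tcp_rot: [[0.997, -0.074, 0.021], [-0.074, -0.997, -0.003], [0.022, 0.002, -1.0]]
force: [0.8, -1.0, -0.2]
opening: 0.717
grasp_force: 0.0
time_s: 18.22
position: [0.5632, 0.0234, 0.1867]
tcp_rot: [[0.997, -0.074, 0.001], [-0.074, -0.997, -0.0], [0.001, 0.0, -1.0]]
force: [0.3, -0.6, -0.2]
opening: 0.937
grasp_force: 0.0
[0.56410546 0.02322146 0.1865845 ]
[276.06218391 132.27277607] [275.69861122 135.80453781]
```

View pics/w8c.png

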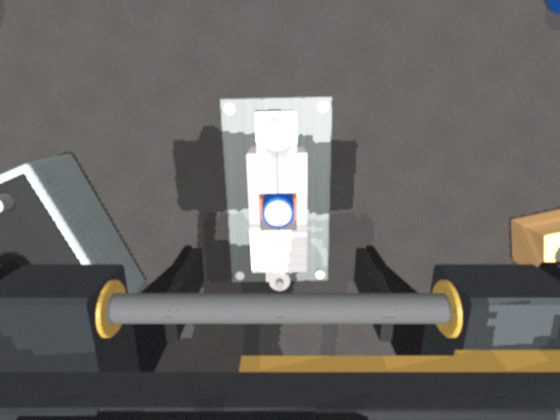

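Pin stands seated at (276,137) and the clamp is shut. I'll descend around both halves and squeeze.

```bash
python3 -m inch '[[0,0.05,-3,0,8.7],[0,0.05,-6,0,8.7],[0,0.05,-9,0,8.7],[0,0.05,-12,0,8.7],[0,0.05,-14,0,8.7],[0,0.05,-15.2,0,8.7],[0,0.05,-15.2,0,8.7],[0,0.05,-15.2,0,8.7]]'; python3 -m inch '[[0,0,0,0,4],[0,0,0,0,4],[0,0,0,0,4],[0,0,0,0,4],[0,0,0,0,4],[0,0,0,0,4],[0,0,0,0,4],[0,0,0,0,4]]'
```

```text
time_s: 18.93
position: [0.5638, 0.0238, 0.0339]
tcp_rot: [[0.997, -0.074, -0.0], [-0.074, -0.997, 0.0], [-0.0, -0.0, -1.0]]
force: [-0.4, 0.4, 0.7]
opening: 1.001
grasp_force: 0.0
time_s: 19.6
position: [0.5633, 0.0245, 0.035]
tcp_rot: [[0.997, -0.074, 0.001], [-0.074, -0.997, 0.001], [0.001, -0.001, -1.0]]
force: [-0.5, 3.2, 3.9]
opening: 0.592
grasp_force: 29.9
```

```bash
python3 -m inch '[[0,0,0,0,4],[0,0,0,0,4],[0,0,0,0,4],[0,0,0,0,4]]'; python3 -c "
from rig import bot;print(bot.hand_in())"
```

```text
time_s: 19.93
position: [0.5633, 0.0245, 0.035]
tcp_rot: [[0.997, -0.074, 0.001], [-0.074, -0.997, 0.001], [0.001, -0.001, -1.0]]
force: [1.1, 4.9, 5.4]
opening: 0.596
grasp_force: 30.0
the job is handed in; nothing more can be done
None
```

I handed in the job at 19.9 s with the dial measured within about 2° of the arrowhead, the clamp shut, the pin seated flush and the gripper still squeezing both halves at 30 N; no verdict came back, and I viewed 11 pictures, one over the limit of 10.

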